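# Run the last pecans into a bowl: hold the dispenser's sprung gate arm back past its click

### The arm

A 7-joint arm with a two-finger parallel gripper is mounted at the origin on the work surface. World frame = base frame: x ahead of the robot, y to its left, z up, the work surface at z = 0. Lengths are in m, angles in rad, forces in N, time in s.
With the tool pointing down it reaches from about 0.4 to 0.875 m from the base axis. Payload 19.3 kg.
Tool frame: the origin (TCP) lies midway between the tips of the shut fingers; the grasp point (between the pads) lies 19 mm behind it; z points along the fingers, y is the direction in which the jaws open and shut (so a half turn about z gives the same grasp; the last joint's range is limited). The gripper opens to 85 mm and grips with 20 to 120 N. Pads are 22 mm wide; open, the fingers measure 114 mm over their backs; the gripper's body (76 mm by 85 mm) begins 54 mm behind the grasp point. The pads swing forward as they close: fully open they stand 13 mm farther back than shut.
Start: joints at [-1.225, 0.521, -0.036, 1.599, 0.021, 1.021, -0.113], TCP at [0.252, 0.572, 0.231] pointing down, gripper open.
Joint ranges: [-2.91, 2.91], [-0.3, 2.13], [-1.5, 1.42], [0.17, 2.43], [-1.26, 4.41], [0.16, 1.93], [-2.52, 2.52]. Speed limits (rad/s): [1.89, 1.89, 2.39, 2.39, 3.01, 3.01, 3.01].

### API

Orientations are given as [roll, pitch, yaw] about the fixed x, y, z axes, in that order (R = Rz(yaw) Ry(pitch) Rx(roll)).
In Python, from workcell import bot gives the robot as it stands.
- The arm moves only by the tool servo_tool, never from a script. Its argument "plan" is a list of rows, each a list of 5 numbers: the shift along the world's x, y, z in mm, then the turn about the world's z in rad, then the gripper's target within -1 to 1 (shut at 1, half-way at 0, fully open at -1). In form: [[tx, ty, tz, yaw, jaw], ...]. A call has exactly 10 rows; each row is the pose to reach, as a shift and turn from the pose commanded when the call began; what a row does not reach only later rows make up. A row lasts 1/12 s, in which the tool goes at most 41.7 mm and 7.16 degrees, less where a joint would pass 70% of its speed; a pose out of reach is approached as far as the arm can. A call with a gripper value outside its range is refused whole. The fingers move at their own pace and stop on an object; "squeeze" is the grip in N (left out, the last holds). Time passes only in rows, so rows that repeat a pose let the fingers close, or fill a call up. It gives the time, the measured TCP pose, the force and the opening at its end, in the units of the state.
- bot.observe(): the state, without advancing time (a new reading comes with each control period).
- bot.grab_frame(name): name is "side" or "top" or "wrist"; returns the picture (384x512x3 uint8, blue, green, red); there is no depth.
- bot.calibration(name): a dict with "fx", "fy", "cx", "cy" (pixels), "T" (4x4, takes a point from camera to world coordinates). Camera axes: x right, y down, z forward; pixel columns grow to the right and rows downward; lengths in m; the calibration is good to about 2 mm. A picture is of the moment at which its call begins: read the wrist's pose just before it. calibration takes no time and is no camera call; for the wrist camera it gives the pose at the moment of the call.
- bot.job_done(): hands the job in, once; it reports no verdict.
The state is a dict: "clock": time; "qpos": joint angles; "qd": joint speeds; "joint_efforts": joint torques, N m; "position": TCP position; "tool_rot": TCP orientation; "force": force on the tool from outside, world axes, zero at the start; "moment": the same for the moment, N m; "grip_width": finger opening in m.
Only numpy, scipy, OpenCV 4.12 (cv2) and the standard library are available. Lean on these libraries where they do the work, as an engineer would, in place of code of your own. Each camera call takes 0.05 s, during which the arm holds its last target.

### The job

Set the blue handled bowl on the counter centred under the spout of the clear pecan dispenser and let go of it, then push the red bar of the dispenser's sprung gate arm back towards the hopper, past its click to near the end of its travel, and hold it there so that all six pecans run out into the bowl. The arm springs shut if released, so finish while still holding it back, with the bowl standing under the spout and not one pecan spilt. Leave the other pantry things where they stand.

Things in the scene. Friction and masses are not known exactly. Their poses are not given: they have to be found in the camera images.
- spout (a point): Point on the counter (height 0) below the mouth of the fixed pecan dispenser, where the bowl's centre belongs. Its axes: +x level, from the mouth towards the hopper (the way the arm is pushed); y across the chute; z up. The chute and gate above leave 105 mm of free height over the counter; the dispenser's steel foot plate begins 108 mm towards +x.
- hopper_front (a point): Middle of the front face of the dispenser's hopper, 108 mm towards +x from spout, 300 mm above the counter; axes as spout. The hopper is a clear box 104 mm wide with a black lid (118 mm wide), 389 mm high over all, on a dark steel stand (foot 160 mm wide). A clear chute 111 mm wide slopes forward from it to the mouth; at the hinge the arm is 144 mm wide.
- bar_mid (a point): Middle of the red grip bar of the gate arm: a round bar 18 mm thick, 104 mm long along y of spout, carried at each end by a 10 mm steel rod that runs down to the hinge. With the arm shut it is 67 mm towards -x from spout and 285 mm above the counter; it moves with the arm. Free from above and in front.
- gate_arm: The gate arm; origin on its hinge, 12 mm towards -x from spout and 184 mm above the counter; its axis is y of spout. At joint value q (rad) the bar is 115*sin(q-0.5) mm towards +x and 115*cos(q-0.5) mm above this point. The gate blade hangs below the hinge on the same arm and swings forward (-x) as the bar goes back (+x), nowhere lower than 105 mm over the counter.
- gate (a joint): Angle of the gate arm, rad: 0 shut, growing as the bar is pushed back, stop at 0.85. A spring shuts it when let go: about 3.5 N at the bar at 0, 8 N at the stop. From 0.2 to 0.42 a sprung pawl climbs a ratchet tooth (up to about 10 N in all at the bar), then drops off with a click, clear by 0.6. The gate is well open from 0.64. The click does not hold the arm.
- bowl_center (a point): Centre of the loose blue bowl, half-way up (33 mm above its underside). The bowl is 65 mm high and 170 mm across the rim, weighs about 0.2 kg, and has a stub handle along its -x axis. z is up when it stands upright.
- bowl_grip (a point): Grasp point on the bowl's stub handle: 130 mm from the bowl's centre along the bowl's -x axis, 54 mm above the bowl's underside. The handle is a flat bar 20 mm wide (along the bowl's y), 12 mm thick, ending 158 mm from the bowl's centre; it leaves the rim at 85 mm. Axes as the bowl's: the handle points along -x.
- bowl: The same bowl; origin at the centre of its underside.
- peanut_jar: Closed jar of peanut butter, 82 mm across, 115 mm high, origin at the centre of its underside; leave alone.
- sugar_bowl: White ceramic sugar bowl with lid, 94 mm across (128 mm over its handles), 99 mm high, origin at the centre of its underside; leave alone.
- bean_can: Tin can, 74 mm across, 110 mm high, origin at the centre of its underside; leave alone.
- scraper: Flat bamboo pot scraper, 85 x 60 x 8 mm, lying on the counter, origin at the centre of its underside; leave alone.
- ice_scoop: Steel ice cream scoop lying on the counter, about 195 mm long along its x axis, 26 mm high; leave alone.
- pecan0: A pecan in its shell, 43 mm long, 23 mm thick, 10 g, origin at its centre; at the start it lies in the chute behind the gate.
- pecan1: A pecan in its shell, 43 mm long, 23 mm thick, 10 g, origin at its centre; at the start it lies in the chute behind the gate.
- pecan2: A pecan in its shell, 43 mm long, 23 mm thick, 10 g, origin at its centre; at the start it lies in the chute behind the gate.
- pecan3: A pecan in its shell, 43 mm long, 23 mm thick, 10 g, origin at its centre; at the start it lies in the chute behind the gate.
- pecan4: A pecan in its shell, 43 mm long, 23 mm thick, 10 g, origin at its centre; at the start it lies in the chute behind the gate.
- pecan5: A pecan in its shell, 43 mm long, 23 mm thick, 10 g, origin at its centre; at the start it lies in the chute behind the gate.

How it is judged:
By the outcome, as a careful person would: the job done as asked, in the order asked, and still so for the second after the job is handed in, while the arm keeps its last pose, push and grip.
It also fails if it takes over 54 s, if anything falls off the work surface, if the arm or the gripper's body presses on something with over 40 N, if the wrist force passes 120 N, or if a joint passes its speed limit or range.

## Working session

There is one attempt and no reset: what is moved stays moved. The work goes in short steps, Python scripts to look and compute and a tool call to move; the robot and the scene stay as the last step left them, time stands still between calls to the robot, and variables do not carry over. Pictures are saved under pics/ and viewed, and the job is handed in when it is done.

Besides the shell and the picture viewer there is one more tool, called after "Call:" by a JSON object that holds its "method" and its "body". servo_tool: Moves the arm, as the interface text tells. Its arguments: {"type":"object","properties":{"plan":{"type":"array","items":{"type":"array","items":{"type":"number"}}},"squeeze":{"type":"number"}},"required":["plan"]}

```bash
mkdir -p pics; ls
python3 - <<'E'
from workcell import bot
import cv2,numpy as np
s=bot.observe()
print({k:np.round(v,3).tolist() for k,v in s.items()})
for n in ("side","top","wrist"):
    c=bot.calibration(n); print(n,[round(c[k],1) for k in("fx","fy","cx","cy")],np.round(c["T"],4).tolist())
    cv2.imwrite(f"pics/{n}0.png",bot.grab_frame(n))
E
```

```text
pics
{'clock': 0.0, 'qpos': [-1.225, 0.522, -0.036, 1.6, 0.021, 1.021, -0.113], 'qd': [0.001, 0.002, -0.0, 0.001, 0.0, -0.0, 0.0], 'joint_efforts': [0.001, -92.711, 1.98, -36.993, 0.018, 0.008, -0.0], 'position': [0.252, 0.571, 0.231], 'tool_rot': [-3.141, 0.0, 2.726], 'force': [-0.547, 0.417, -0.187], 'moment': [0.011, -0.022, -0.004], 'grip_width': 0.085}
side [381.6, 381.6, 255.7, 194.4] [[0.9569, -0.2114, 0.1991, 0.3796], [-0.2903, -0.6739, 0.6795, -0.7127], [-0.0094, -0.708, -0.7062, 0.8208], [0.0, 0.0, 0.0, 1.0]]
top [430.3, 430.3, 246.3, 199.9] [[0.1143, -0.9705, 0.2123, 0.3396], [-0.9934, -0.1127, 0.0194, -0.1287], [0.0051, -0.2131, -0.977, 1.1626], [0.0, 0.0, 0.0, 1.0]]
wrist [331.7, 331.7, 249.1, 191.3] [[0.404, 0.8667, 0.2926, 0.177], [0.9148, -0.3819, -0.1316, 0.6056], [-0.0023, 0.3209, -0.9471, 0.3743], [0.0, 0.0, 0.0, 1.0]]
```

View pics/side0.png

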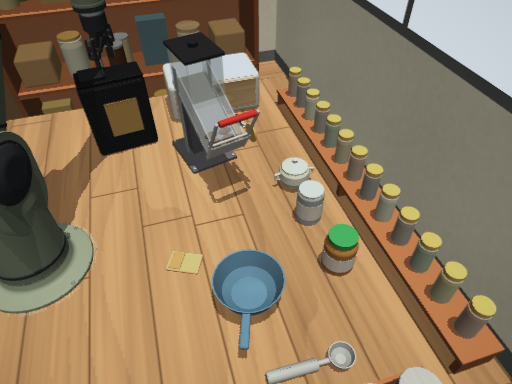

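View pics/top0.png

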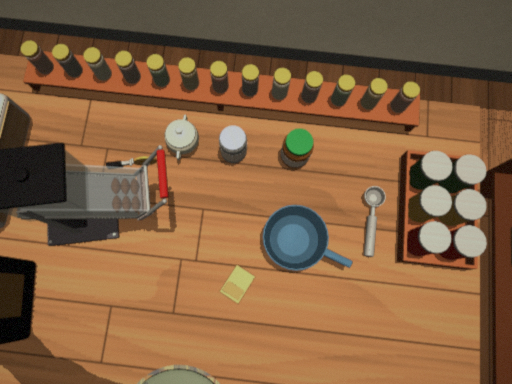

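View pics/wrist0.png

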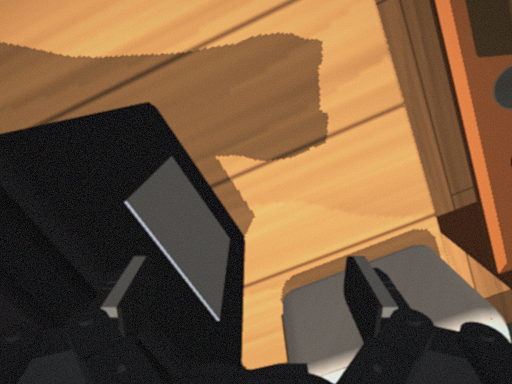

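```bash
cat > h.py <<'E'
import numpy as np,cv2
from workcell import bot
def cal(n):
    c=bot.calibration(n); return c,np.array(c["T"])
def ray(n,u,v):
    c,T=cal(n); d=T[:3,:3]@np.array([(u-c["cx"])/c["fx"],(v-c["cy"])/c["fy"],1]); return T[:3,3],d/np.linalg.norm(d)
def plane(n,u,v,z):
    o,d=ray(n,u,v); return o+d*(z-o[2])/d[2]
def proj(n,p):
    c,T=cal(n); q=T[:3,:3].T@(np.array(p)-T[:3,3]); return np.array([c["fx"]*q[0]/q[2]+c["cx"],c["fy"]*q[1]/q[2]+c["cy"]])
def tri(a,b):
    o1,d1=ray(*a);o2,d2=ray(*b)
    t=np.linalg.lstsq(np.c_[d1,-d2],o2-o1,rcond=None)[0]
    p,q=o1+d1*t[0],o2+d2*t[1]; return (p+q)/2,np.linalg.norm(p-q)
def big(m):
    n,l,s,c=cv2.connectedComponentsWithStats(m.astype(np.uint8)); i=1+np.argmax(s[1:,4]); return l==i,s[i],c[i]
def hsv(im): return cv2.cvtColor(im,cv2.COLOR_BGR2HSV)
def redends(im):
    h=hsv(im); m=((h[...,0]<4)|(h[...,0]>175))&(h[...,1]>200)&(h[...,2]>110)
    m,s,c=big(m); r=cv2.minAreaRect(np.argwhere(m)[:,::-1].astype(np.float32)); 
    b=cv2.boxPoints(r); 
    # midpoints of short sides
    if np.linalg.norm(b[0]-b[1])<np.linalg.norm(b[1]-b[2]): e=((b[0]+b[1])/2,(b[2]+b[3])/2)
    else: e=((b[1]+b[2])/2,(b[3]+b[0])/2)
    return e,r,s,c
def bluemask(im):
    h=hsv(im); m=(h[...,0]>95)&(h[...,0]<115)&(h[...,1]>110)&(h[...,2]>50); return big(m)
E
python3 - <<'E'
from h import *
ims={n:cv2.imread(f"pics/{n}0.png") for n in("side","top")}
E={}
for n,im in ims.items():
    e,r,s,c=redends(im); E[n]=(sorted(e,key=lambda p:proj("side",[0,0,0])[0]*0+p[0]+0),c); print(n,np.round(e,1).tolist(),s,c)
    m,s,c=bluemask(im); print("blue",s,c)
    cs=max(cv2.findContours(m.astype(np.uint8),0,1)[0],key=cv2.contourArea)
    P=np.array([plane(n,*p[0],0.065)[:2] for p in cs])
    # robust rim circle: for rim contour of upright bowl
    op=cv2.morphologyEx(m.astype(np.uint8),cv2.MORPH_OPEN,np.ones((21,21)))
    c2=max(cv2.findContours(op,0,1)[0],key=cv2.contourArea)
    Q=np.array([plane(n,*p[0],0.065)[:2] for p in c2],np.float32)
    print("enclosing",cv2.minEnclosingCircle(Q))
    hd=m&~cv2.dilate(op,np.ones((5,5))).astype(bool); hd,s,c=big(hd)
    pts=np.array([plane(n,x,y,0.06)[:2] for y,x in np.argwhere(hd)]);print("handle mean",pts.mean(0),s)
    ctr=np.array(cv2.minEnclosingCircle(Q)[0]); d=np.linalg.norm(pts-ctr,axis=1); print("far",d.max(),pts[d.argmax()])
    v=pts.mean(0)-ctr; print("ang",np.degrees(np.arctan2(v[1],v[0])))
print(tri(("side",*E["side"][1]),("top",*E["top"][1])))
for n in ("side","top"):
    print(n,[plane(n,*p,0.285).round(3).tolist() for p in E[n][0]])
E
```

```text
side [[256.29998779296875, 114.19999694824219], [219.39999389648438, 124.5999984741211]] [219 113  38  13  89] [237.68539326 119.35955056]
blue [257 311   4   2   4] [258.5  311.75]Traceback (most recent call last):
  File "<stdin>", line 11, in <module>
ValueError: max() iterable argument is empty
```

Run:
```python
from h import *
for n,pp in (("side",[(247,290),(244,330),(247,262),(240,118)]),("top",[(295,238),(340,259),(270,230),(162,170),(163,185)])):
    h=hsv(cv2.imread(f"pics/{n}0.png"))
    print(n,[h[v,u].tolist() for u,v in pp])
    cv2.imwrite(f"pics/{n}zoom.png",cv2.resize(cv2.imread(f"pics/{n}0.png")[(20 if n=="side" else 120):(170 if n=="side" else 270),(130 if n=="side" else 0):(330 if n=="side" else 200)],None,fx=4,fy=4,interpolation=cv2.INTER_CUBIC))
```

```text
side [[100, 91, 176], [100, 94, 168], [101, 103, 121], [1, 205, 185]]
top [[100, 96, 152], [99, 101, 141], [100, 108, 71], [1, 206, 187], [2, 201, 190]]
```

View pics/sidezoom.png

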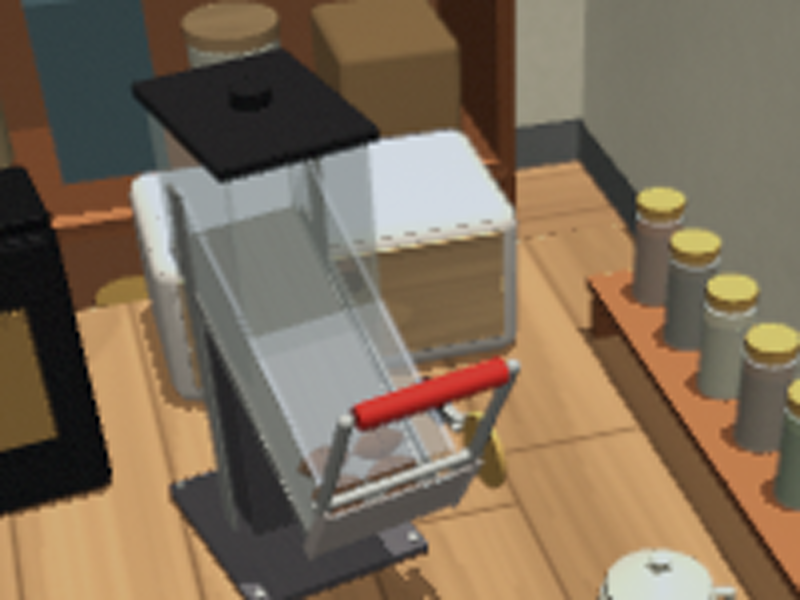

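View pics/topzoom.png

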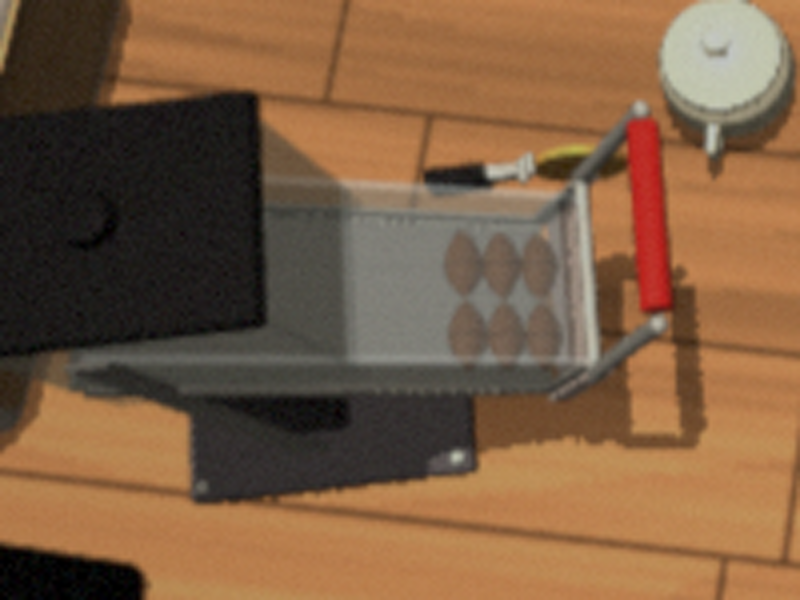

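```bash
sed -i 's/>200)&(h\[...,2\]>110)/>175)\&(h[...,2]>90)/; s/h\[...,1\]>110)/h[...,1]>70)/; s/(h\[...,2\]>50)/(h[...,2]>40)/; s/<4)|/<6)|/' h.py
cat > m.py <<'E'
from h import *
def bowl(n,im,zr=0.065):
    m,s,c=bluemask(im)
    op=cv2.morphologyEx(m.astype(np.uint8),cv2.MORPH_OPEN,cv2.getStructuringElement(cv2.MORPH_ELLIPSE,(25,25)))
    c2=max(cv2.findContours(op,0,1)[0],key=cv2.contourArea)
    Q=np.array([plane(n,*p[0],zr)[:2] for p in c2],np.float32)
    (ctr,rad)=cv2.minEnclosingCircle(Q); ctr=np.array(ctr)
    hd,s,c=big(m&~cv2.dilate(op,np.ones((5,5))).astype(bool))
    pts=np.array([plane(n,x,y,zr-0.005)[:2] for y,x in np.argwhere(hd)])
    d=np.linalg.norm(pts-ctr,axis=1); v=pts.mean(0)-ctr
    print(n,"bowl px",s,"ctr",ctr.round(4),"rad",round(rad,4),"hmean",pts.mean(0).round(4),"far",d.max().round(4),"ang",np.degrees(np.arctan2(v[1],v[0])).round(1))
    return ctr
E
python3 - <<'E'
from m import *
E={}
for n in("side","top"):
    im=cv2.imread(f"pics/{n}0.png")
    e,r,s,c=redends(im); E[n]=e; print(n,np.round(e,1).tolist(),s,c)
    bowl(n,im)
    print([plane(n,*p,0.285).round(4).tolist() for p in e])
def srt(e): return sorted(e,key=lambda p:plane("side",*p,.285)[1])
# far end in side = right/up; near = left/lower.  match top: upper end(162,150) vs lower(166,197)
s=sorted(E["side"],key=lambda p:p[0]); t=sorted(E["top"],key=lambda p:-p[1])
P=[tri(("side",*a),("top",*b)) for a,b in zip(s,t)]
print(P, np.linalg.norm(P[0][0]-P[1][0]))
E
```

```text
side [[255.8000030517578, 111.5999984741211], [218.60000610351562, 124.0]] [219 109  38  18 242] [237.8677686  117.70661157]
side bowl px [240 317  10  32 271] ctr [ 0.4943 -0.2456] rad 0.0863 hmean [ 0.4543 -0.362 ] far 0.1553 ang -109.0
[[0.6176, 0.088, 0.285], [0.5151, 0.0631, 0.285]]
top [[160.1999969482422, 149.8000030517578], [163.60000610351562, 197.0]] [157 150  11  48 372] [161.83602151 173.66397849]
top bowl px [326 250  26  17 161] ctr [ 0.4962 -0.2424] rad 0.0824 hmean [ 0.4548 -0.3572] far 0.1549 ang -109.8
[[0.6179, 0.0842, 0.285], [0.5164, 0.0611, 0.285]]
[(array([0.51534392, 0.06066091, 0.28682882]), np.float64(0.0014421775789396536)), (array([0.61661536, 0.08351448, 0.28804241]), np.float64(0.000671696640724225))] 0.10382516159722177
```

Run:
```python
from h import *
im=cv2.imread("pics/side0.png")
s=bot.observe(); p=s["position"]; print(proj("side",p), proj("side",np.add(p,[0,0,.15])),proj("side",np.array(bot.calibration("wrist")["T"])[:3,3]))
c=im[0:130,40:240]; cv2.imwrite("pics/grz.png",cv2.resize(np.clip(c*1.6,0,255).astype(np.uint8),None,fx=4,fy=4,interpolation=cv2.INTER_CUBIC))
# predictions
th=np.arctan2(.0229,.1013); y=-np.array([np.cos(th),np.sin(th),0]); x=np.array([-np.sin(th),np.cos(th),0]); bm=np.array([.566,.0721,0]); sp=bm+.067*x
print("spout",sp,"x",x,"y",y,np.degrees(th))
im=cv2.imread("pics/top0.png"); im2=cv2.imread("pics/side0.png")
P={"foot":[(.108,.08,.0),(.108,-.08,0)],"hop":[(.108,.052,.3),(.108,-.052,.3)],"lid":[(.101,.059,.389),(.101,-.059,.389)],"hinge":[(-.012,.072,.184),(-.012,-.072,.184)],"bar":[(-.067,.052,.285),(-.067,-.052,.285)]}
for k,v in P.items():
    for q in v:
        w=sp+q[0]*x+q[1]*y+[0,0,q[2]]
        for n,I in(("top",im),("side",im2)):
            u=proj(n,w); cv2.circle(I,tuple(int(round(a)) for a in u),1,(0,255,0),-1)
cv2.imwrite("pics/chk.png",cv2.resize(np.hstack([im[120:270,0:200],im2[20:170,130:330]]),None,fx=2,fy=2,interpolation=cv2.INTER_NEAREST))
```

```text
[108.06018934  67.31689906] [94.0900818 20.6943499] [69.12106518 21.76803248]
spout [0.55122668 0.13745097 0.        ] x [-0.22049729  0.97538759  0.        ] y [-0.97538759 -0.22049729 -0.        ] 12.738243046118262
```

View pics/chk.png

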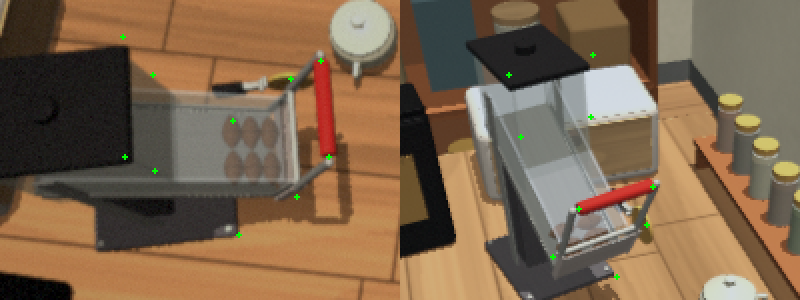

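View pics/grz.png

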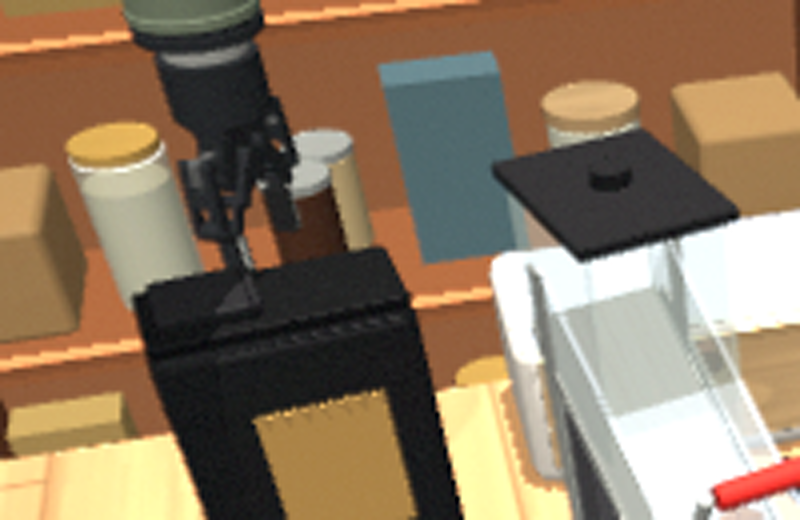

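Run:
```python
from h import *
T=lambda u,v:(u/4,v/4+120)
S=lambda u,v:(u/4+130,v/4+20)
def show(name,a,b):
    d=b-a; print(name,a.round(4),b.round(4),"len",np.linalg.norm(d[:2]).round(4),"yaw",np.degrees(np.arctan2(d[1],d[0])).round(2),"mid",((a+b)/2).round(4))
for z in(.36,.37,.38):
    show(f"lid top {z}",plane("top",*T(264,325),z),plane("top",*T(257,93),z))
    show(f"lid side {z}",plane("side",*S(222,175),z),plane("side",*S(378,130),z))
show("foot front/rear edge top (left->right)",plane("top",*T(475,468),.005),plane("top",*T(193,500),.005))
show("foot side front edge",plane("side",*S(262,600),.005),plane("side",*S(427,547),.005))
show("hinge rods top",plane("top",*T(555,395),.184),plane("top",*T(575,185),.184))
show("hinge rod silver top",plane("top",*T(595,362),.184),plane("top",*T(582,182),.184))
show("barcap top",plane("top",*T(658,323),.285),plane("top",*T(640,108),.285))
show("barcap side",plane("side",*S(346,422),.285),plane("side",*S(512,368),.285))
```

```text
lid top 0.36 [0.4718 0.2279 0.36  ] [0.5858 0.2549 0.36  ] len 0.1171 yaw 13.32 mid [0.5288 0.2414 0.36  ]
lid side 0.36 [0.4748 0.2482 0.36  ] [0.5875 0.2812 0.36  ] len 0.1174 yaw 16.35 mid [0.5312 0.2647 0.36  ]
lid top 0.37 [0.4701 0.2235 0.37  ] [0.5827 0.2502 0.37  ] len 0.1157 yaw 13.32 mid [0.5264 0.2368 0.37  ]
lid side 0.37 [0.4728 0.2273 0.37  ] [0.583  0.2596 0.37  ] len 0.1149 yaw 16.35 mid [0.5279 0.2435 0.37  ]
lid top 0.38 [0.4685 0.2191 0.38  ] [0.5796 0.2454 0.38  ] len 0.1142 yaw 13.32 mid [0.524  0.2322 0.38  ]
lid side 0.38 [0.4707 0.2064 0.38  ] [0.5785 0.2381 0.38  ] len 0.1123 yaw 16.35 mid [0.5246 0.2223 0.38  ]
foot front/rear edge top (left->right) [0.4496 0.2246 0.005 ] [0.4066 0.4086 0.005 ] len 0.1889 yaw 103.16 mid [0.4281 0.3166 0.005 ]
foot side front edge [0.456  0.2377 0.005 ] [0.6009 0.2627 0.005 ] len 0.1471 yaw 9.78 mid [0.5284 0.2502 0.005 ]
hinge rods top [0.4795 0.1318 0.184 ] [0.6052 0.1411 0.184 ] len 0.126 yaw 4.24 mid [0.5423 0.1364 0.184 ]
hinge rod silver top [0.5013 0.112  0.184 ] [0.6075 0.1373 0.184 ] len 0.1091 yaw 13.36 mid [0.5544 0.1246 0.184 ]
barcap top [0.5088 0.058  0.285 ] [0.6242 0.0858 0.285 ] len 0.1187 yaw 13.53 mid [0.5665 0.0719 0.285 ]
barcap side [0.5086 0.0583 0.285 ] [0.6222 0.0843 0.285 ] len 0.1165 yaw 12.89 mid [0.5654 0.0713 0.285 ]
```

Run:
```python
from h import *
for p in [(370,257),(371,235),(373,195)]: print(plane("top",*p,0.02).round(3))
for p in [(237,283)]: print("scr",plane("top",*p,0.008).round(3))
for p in [(295,140)]: print("pb",plane("top",*p,0.115).round(3))
```

```text
[ 0.472 -0.449  0.02 ]
[ 0.531 -0.448  0.02 ]
[ 0.641 -0.448  0.02 ]
scr [ 0.365 -0.107  0.008]
pb [ 0.738 -0.214  0.115]
```

Call:
{"method": "servo_tool", "body": {"plan": [[0,0,40,0,-1],[0,0,80,0,-1],[0,0,120,0,-1],[0,0,160,0,-1],[0,0,200,0,-1],[20,-25,225,-0.12,-1],[45,-50,230,-0.24,-1],[70,-80,230,-0.36,-1],[95,-112,230,-0.48,-1],[120,-145,230,-0.6,-1]]}}

```text
clock: 0.98
position: [0.3732, 0.4252, 0.4612]
tool_rot: [-3.141, -0.0, 2.12]
force: [0.1, 0.5, -0.0]
grip_width: 0.0856
```

Call:
{"method": "servo_tool", "body": {"plan": [[15,-37,0,-0.09,-1],[30,-73,0,-0.18,-1],[45,-110,0,-0.27,-1],[60,-147,0,-0.36,-1],[75,-184,0,-0.45,-1],[85,-223,0,-0.54,-1],[92,-263,0,-0.63,-1],[97,-303,0,-0.72,-1],[100,-343,0,-0.8,-1],[100,-384,0,-0.888,-1]]}}

```text
clock: 1.82
position: [0.4723, 0.0409, 0.4612]
tool_rot: [-3.141, -0.0, 1.234]
force: [1.0, -0.1, -0.1]
grip_width: 0.0852
```

Call:
{"method": "servo_tool", "body": {"plan": [[0,-40,0,0,-1],[0,-80,0,0,-1],[-5,-120,-5,0,-1],[-10,-160,-20,0,-1],[-12,-198,-40,0,-1],[-14,-235,-60,0,-1],[-16,-270,-80,0,-1],[-17,-305,-100,0,-1],[-18,-335,-125,0,-1],[-18,-365,-150,0,-1]]}}

```text
clock: 2.65
position: [0.4539, -0.3241, 0.3101]
tool_rot: [3.141, 0.0, 1.237]
force: [1.4, 0.9, -0.5]
grip_width: 0.0854
```

Run:
```python
from m import *
c=bot.calibration("wrist"); im=bot.grab_frame("wrist"); cv2.imwrite("pics/w1.png",im)
print(bot.observe()["position"])
```

```text
[ 0.45145409 -0.32809644  0.30566502]
```

View pics/w1.png

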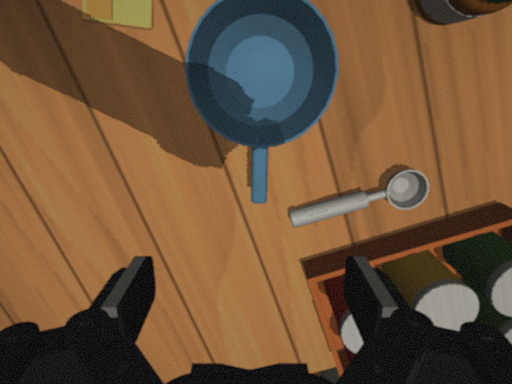

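Run:
```python
from m import *
im=cv2.imread("pics/w1.png"); 
m,s,c=bluemask(im); print(s)
sub=m.copy(); sub[:153]=False; sub,s,c=big(sub); print(s)
q=[]
for v in range(156,200,4):
    u=np.where(sub[v])[0]; q.append(plane("wrist",(u.min()+u.max())/2,v,.06))
q=np.array(q); d=q[-1]-q[0]
vx,vy,x0,y0=cv2.fitLine(q[:,:2].astype(np.float32),2,0,.01,.01).ravel(); a=np.degrees(np.arctan2(vy,vx)); 
print("line",vx,vy,x0,y0,a)
r=s; print("tip",plane("wrist",259,s[1]+s[3]-.5,.055), "position", bot.observe()["position"])
# rim sides at image row ~ widest
row=[(np.where(m[v])[0].min(),np.where(m[v])[0].max(),v) for v in range(40,100,5)]
w=max(row,key=lambda r:r[1]-r[0]); print(w)
a,b=plane("wrist",w[0],w[2],.065),plane("wrist",w[1],w[2],.065); print("rim",a,b,np.linalg.norm(a-b),(a+b)/2)
```

```text
[  186     0   152   203 18976]
[252 153  15  50 714]
line 0.342799 0.9394088 0.45128906 -0.36005744 69.9525
tip [ 0.43997546 -0.39453867  0.055     ] position [ 0.45145409 -0.32809644  0.30566502]
(np.int64(186), np.int64(337), 60)
rim [ 0.41961134 -0.20928941  0.065     ] [ 0.5730937 -0.2632164  0.065    ] 0.16268052862533683 [ 0.49635252 -0.23625291  0.065     ]
```

Call:
{"method": "servo_tool", "body": {"plan": [[-2,-12,-30,-0.015,-1],[-4,-25,-65,-0.015,-1],[-6,-38,-100,-0.015,-1],[-8,-51,-135,-0.015,-1],[-8,-51,-160,-0.015,-1],[-8,-51,-180,-0.015,-1],[-8,-51,-195,-0.015,-1],[-8,-51,-205,-0.015,-1],[-8,-51,-205,-0.015,-1],[-8,-51,-205,-0.015,-1]]}}

```text
clock: 3.53
position: [0.4465, -0.3733, 0.1065]
tool_rot: [-3.141, 0.0, 1.223]
force: [0.3, 0.2, 0.7]
grip_width: 0.0854
```

Run:
```python
from m import *
im=bot.grab_frame("wrist"); cv2.imwrite("pics/w2.png",im)
s=bot.observe();print(s["position"],s["tool_rot"])
```

```text
[ 0.44673566 -0.373503    0.10706555] [3.14091490e+00 2.18279360e-04 1.22277182e+00]
```

View pics/w2.png

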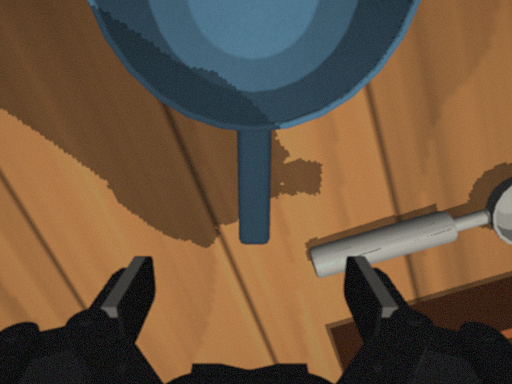

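Run:
```python
from m import *
print("tip",plane("wrist",254.5,243,.058),plane("wrist",255,140,.06))
for p in [(315,275),(312,250),(375,265)]: print("scoop",plane("wrist",*p,.013).round(4))
```

```text
tip [ 0.44391172 -0.39132615  0.058     ] [ 0.4667832  -0.32801445  0.06      ]
scoop [ 0.4738 -0.4587  0.013 ]
scoop [ 0.4781 -0.4355  0.013 ]
scoop [ 0.5227 -0.4664  0.013 ]
```

Call:
{"method": "servo_tool", "body": {"plan": [[3.5,-1,-20,0,-1],[3.5,-1,-40,0,-1],[3.5,-1,-58,0,-1],[3.5,-1,-72,0,-1],[3.5,-1,-72,0,-1],[3.5,-1,-72,0,1],[3.5,-1,-72,0,1],[3.5,-1,-72,0,1],[3.5,-1,-72,0,1],[3.5,-1,-72,0,1]], "squeeze": 90}}

```text
clock: 4.42
position: [0.4503, -0.3744, 0.035]
tool_rot: [3.141, 0.0, 1.223]
force: [-0.1, 0.2, -0.4]
grip_width: 0.0254
```

Call:
{"method": "servo_tool", "body": {"plan": [[0,0,0,0,1],[0,0,0,0,1],[0,0,0,0,1],[0,0,0,0,1],[0,0,10,0,1],[0,0,20,0,1],[0,0,35,0,1],[0,0,50,0,1],[0,0,60,0,1],[0,0,60,0,1]]}}

```text
clock: 5.25
position: [0.4508, -0.3749, 0.0967]
tool_rot: [3.139, 0.001, 1.223]
force: [-0.4, 0.0, -1.8]
grip_width: 0.0183
```

Run:
```python
from m import *
im=bot.grab_frame("wrist"); cv2.imwrite("pics/w3.png",im)
im2=bot.grab_frame("side"); cv2.imwrite("pics/s3.png",im2)
s=bot.observe();print(s["position"],s["tool_rot"],s["force"],s["moment"],s["grip_width"])
```

```text
[ 0.45021397 -0.37409793  0.09451338] [ 3.14096588e+00 -7.37601314e-05  1.22314902e+00] [ 0.46499407 -0.67639373 -3.24119633] [-0.2553854   0.13668182  0.02495125] 0.01844446017510603
```

View pics/w3.png

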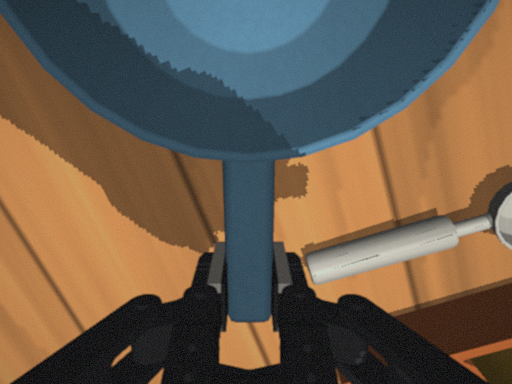

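View pics/s3.png

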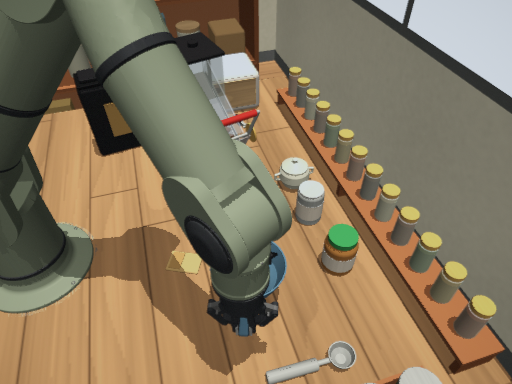

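Run:
```python
from m import *
T=lambda u,v:("top",u/4,v/4+120)
S=lambda u,v:("side",u/4+130,v/4+20)
print("yellow",tri(S(487,450),T(585,155)))
print("black end",tri(S(430,388),T(470,178)))
print("sugar",plane("top",181,135,.099), plane("side",295,168,.09))
```

```text
yellow (array([0.62156168, 0.13765635, 0.18613096]), np.float64(0.0037955602125959555))
black end (array([0.59555343, 0.19612609, 0.20538183]), np.float64(0.0018148029352191215))
sugar [0.72346928 0.08190113 0.099     ] [0.72638358 0.06023647 0.09      ]
```

Call:
{"method": "servo_tool", "body": {"plan": [[-2,12,0,-0.04,1],[-5,36,0,-0.13,1],[-9,64,0,-0.24,1],[-13,92,0,-0.35,1],[-17,120,0,-0.46,1],[-21,148,0,-0.57,1],[-26,178,0,-0.69,1],[-30,206,0,-0.81,1],[-34,232,0,-0.91,1],[-36.5,252,0,-0.993,1]]}}

```text
clock: 6.18
position: [0.4124, -0.1202, 0.0936]
tool_rot: [-3.141, 0.002, 0.225]
force: [1.0, 0.3, -2.0]
grip_width: 0.0181
```

Call:
{"method": "servo_tool", "body": {"plan": [[0,0,-10,0,1],[0,0,-22,0,1],[0,0,-35,0,1],[0,0,-42,0,1],[0,0,-42,0,1],[0,0,-42,0,1],[0,0,-42,0,1],[0,0,-42,0,1],[0,0,-42,0,1],[0,0,-42,0,1]]}}

```text
clock: 7.02
position: [0.4137, -0.1223, 0.0526]
tool_rot: [3.141, -0.001, 0.23]
force: [1.1, 0.1, -2.7]
grip_width: 0.0182
```

Run:
```python
from m import *
for n in("top","side"):
    im=bot.grab_frame(n); cv2.imwrite(f"pics/{n}4.png",im)
s=bot.observe();print(s["position"],s["tool_rot"],s["force"],s["qpos"],s["grip_width"])
```

```text
[ 0.41355383 -0.12221679  0.05245994] [-3.14156706e+00 -2.89845374e-04  2.29788747e-01] [-0.61977175  0.77222978 -1.79907219] [-0.35553971  0.68745865  0.68926774  2.2496309  -0.94171125  0.52277571
 -0.25733437] 0.01841161637769277
```

View pics/top4.png

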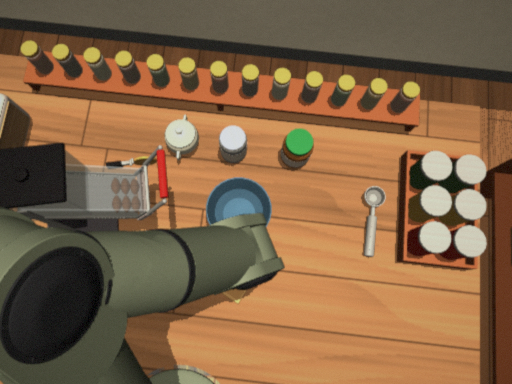

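View pics/side4.png

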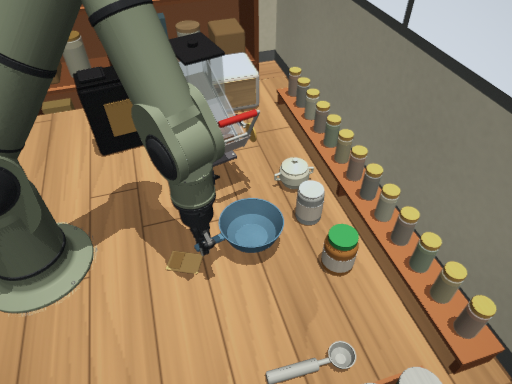

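Call:
{"method": "servo_tool", "body": {"plan": [[0,10,0,0,1],[0,22,0,0,1],[0,36,0,0,1],[0,50,0,0,1],[0,64,0,0,1],[0,78,0,0,1],[0,92,0,0,1],[0,105,0,0,1],[0,115,0,0,1],[0,120,0,0,1]]}}

```text
clock: 7.95
position: [0.4133, -0.0004, 0.0522]
tool_rot: [-3.141, 0.0, 0.232]
force: [-0.1, -0.1, -3.2]
grip_width: 0.0181
```

Run:
```python
from m import *
for n in("top","side"):
    im=bot.grab_frame(n); cv2.imwrite(f"pics/{n}5.png",im)
s=bot.observe();print(s["position"],s["tool_rot"],s["force"],s["qpos"].round(3),s["grip_width"])
cv2.imwrite("pics/c5.png",np.hstack([cv2.imread("pics/top5.png")[:,:400],cv2.imread("pics/side5.png")[:,:400]]))
```

```text
[ 0.41337552 -0.00132662  0.05225963] [-3.14134755e+00  9.58653968e-05  2.31344914e-01] [ 0.6314572  -1.0664841  -2.42225503] [-0.657  0.678  0.702  2.293 -0.987  0.507 -0.491] 0.018155205940803158
```

View pics/c5.png

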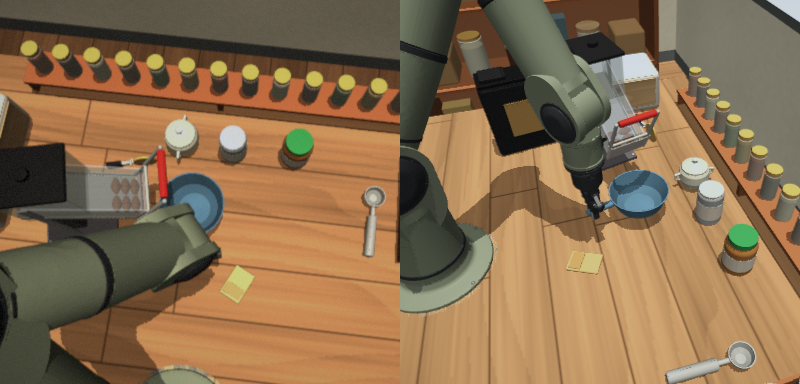

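Run:
```python
from m import *
for p in [(155,208),(100,232),(0,262)]:
  print(p,[plane("top",*p,z)[:2].round(3) for z in(.35,.4,.45,.5,.6)])
im=cv2.imread("pics/side5.png"); cv2.imwrite("pics/s5z.png",cv2.resize(im[0:240,80:340],None,fx=2.3,fy=2.3,interpolation=cv2.INTER_CUBIC))
im=cv2.imread("pics/top5.png"); cv2.imwrite("pics/t5z.png",cv2.resize(im[120:384,0:300],None,fx=2.2,fy=2.2,interpolation=cv2.INTER_CUBIC))
```

```text
(155, 208) [array([0.48, 0.06]), array([0.471, 0.048]), array([0.463, 0.037]), array([0.454, 0.025]), array([0.437, 0.002])]
(100, 232) [array([0.422, 0.156]), array([0.417, 0.139]), array([0.412, 0.121]), array([0.407, 0.104]), array([0.397, 0.069])]
(0, 262) [array([0.345, 0.331]), array([0.345, 0.303]), array([0.344, 0.275]), array([0.344, 0.246]), array([0.343, 0.19 ])]
```

View pics/s5z.png

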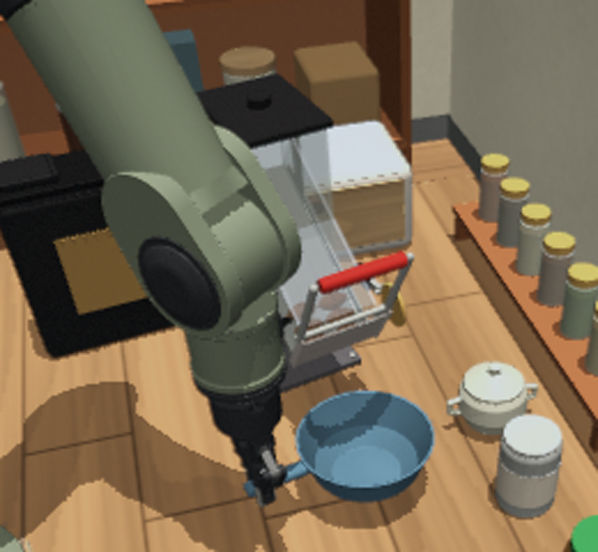

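View pics/t5z.png

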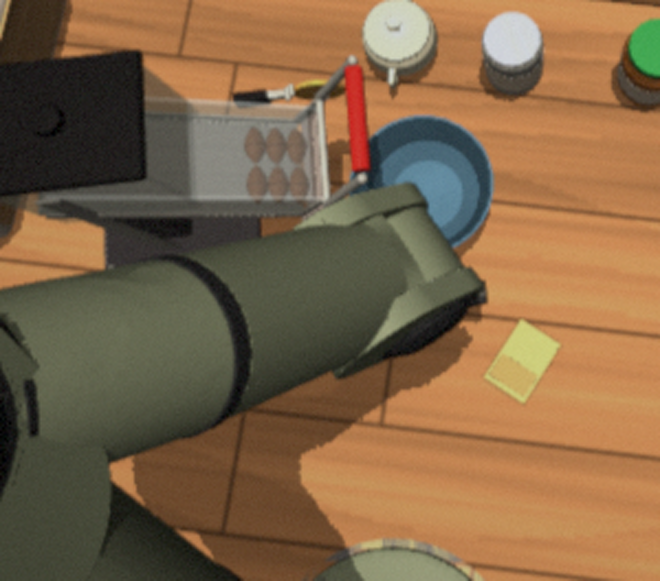

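Call:
{"method": "servo_tool", "body": {"plan": [[0,10,0,0,1],[0,22,0,0,1],[0,34,0,0,1],[0,46,0,0,1],[0,58,0,0,1],[0,70,0,0,1],[0,82,0,0,1],[0,94,0,0,1],[0,103,0,0,1],[1,107,0,0,1]]}}

```text
clock: 8.88
position: [0.4144, 0.1054, 0.0523]
tool_rot: [-3.141, 0.0, 0.23]
force: [0.0, -0.2, -1.9]
grip_width: 0.0184
```

Run:
```python
from m import *
for n in("top","side"):
    im=bot.grab_frame(n); cv2.imwrite(f"pics/{n}6.png",im)
s=bot.observe();print(s["position"],s["tool_rot"],s["force"],s["qpos"].round(3),s["grip_width"])
im=cv2.imread("pics/side6.png")[0:230,80:280];im2=cv2.imread("pics/top6.png")[100:330,0:200]
cv2.imwrite("pics/c6.png",cv2.resize(np.hstack([im2,im]),None,fx=2,fy=2,interpolation=cv2.INTER_CUBIC))
```

```text
[0.41466772 0.10486757 0.05227712] [ 3.14143598e+00 -1.46691486e-04  2.30484023e-01] [ 0.08388721 -0.49631951 -1.39711567] [-0.923  0.706  0.737  2.259 -0.996  0.546 -0.737] 0.018584583047836088
```

View pics/c6.png

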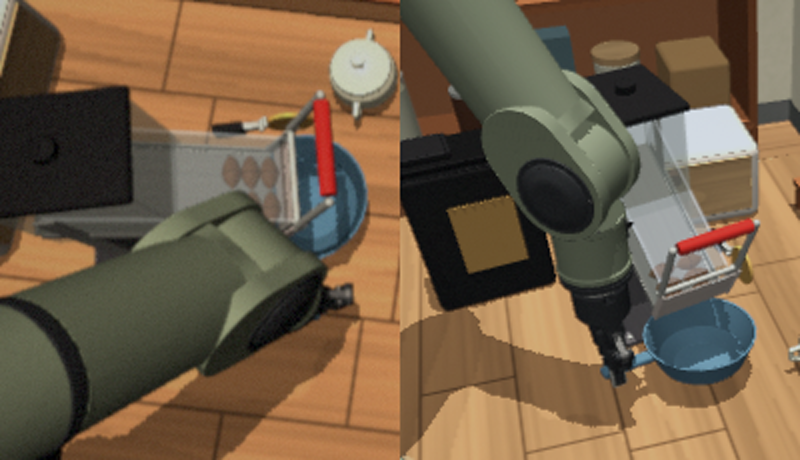

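Call:
{"method": "servo_tool", "body": {"plan": [[0,0,-4,0,1],[0,0,-8,0,1],[0,0,-11,0,1],[0,0,-14,0,1],[0,0,-16,0,1],[0,0,-17,0,1],[0,0,-17,0,1],[0,0,-17,0,1],[0,0,-17,0,1],[0,0,-17,0,1]]}}

```text
clock: 9.82
position: [0.4146, 0.1047, 0.0354]
tool_rot: [3.142, -0.0, 0.23]
force: [-0.2, -0.8, -0.5]
grip_width: 0.0181
```

Run:
```python
from m import *
for n in("top","side"):
    im=bot.grab_frame(n); cv2.imwrite(f"pics/{n}7.png",im)
    m,s,c=bluemask(im)
    if n=="side": 
        cs=max(cv2.findContours(m.astype(np.uint8),0,1)[0],key=cv2.contourArea)
    print(n,s)
s=bot.observe();print(s["position"],s["tool_rot"],s["force"],s["moment"])
im=cv2.imread("pics/side7.png")[120:240,160:310];im2=cv2.imread("pics/top7.png")[130:250,100:250]
cv2.imwrite("pics/c7.png",cv2.resize(np.hstack([im2,im]),None,fx=2.6,fy=2.6,interpolation=cv2.INTER_CUBIC))
```

```text
top [146 174  38  56 959]
side [ 196  153   62   43 1881]
[0.41457216 0.10478098 0.03538828] [ 3.14158817e+00 -2.96042095e-04  2.29804088e-01] [ 0.17423508 -0.78746018 -0.24365004] [-0.18251019  0.01655126 -0.07183564]
```

View pics/c7.png

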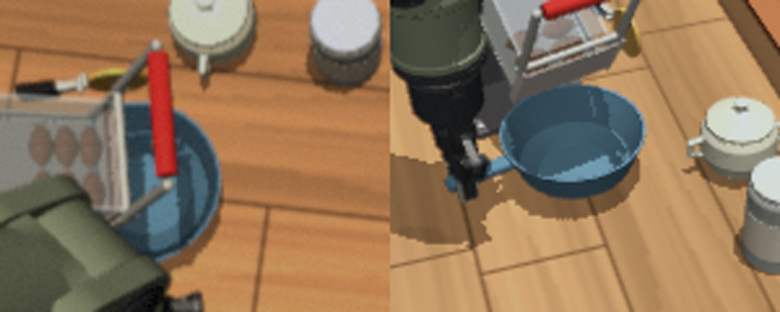

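Run:
```python
from m import *
from scipy.optimize import least_squares
S=[(500,130),(644,128),(540,92),(575,85),(615,92),(634,106)]; T=[(221,180),(215,150),(199,122),(180,108),(214,212),(197,240),(180,254)]
s=np.array([plane("side",(x-390)/2.6+160,y/2.6+120,.065)[:2] for x,y in S]); t=np.array([plane("top",x/2.6+100,y/2.6+130,.065)[:2] for x,y in T])
for n,p in(("s",s),("t",t),("both",np.r_[s,t])):
    r=least_squares(lambda c:np.hypot(*(p-c[:2]).T)-.085,[.55,.13]); print(n,r.x.round(4),(r.fun*1000).round(1))
print("fk",.41457+.14*np.cos(.23),.10478+.14*np.sin(.23))
```

```text
s [0.5487 0.1338] [-1.4 -2.  -1.1  0.5  1.3 -0.8]
t [0.5502 0.1357] [-0.9 -1.3  1.1  1.5 -0.9  0.9  1.5]
both [0.5493 0.1349] [-1.2 -2.3 -2.  -0.8  0.1 -1.6 -1.5 -1.5  1.4  2.  -1.9 -0.2  0.4]
fk 0.5508832953007525 0.13669685329492637
```

Call:
{"method": "servo_tool", "body": {"plan": [[0,0,0,0,0],[0,0,0,0,-0.5],[0,0,0,0,-1],[0,0,0,0,-1],[0,0,0,0,-1],[0,0,0,0,-1],[0,0,0,0,-1],[0,0,0,0,-1],[0,0,8,0,-1],[0,0,20,0,-1]]}}

```text
clock: 10.75
position: [0.4141, 0.1044, 0.0551]
tool_rot: [3.141, 0.001, 0.229]
force: [-1.3, 0.1, 0.0]
grip_width: 0.0851
```

Call:
{"method": "servo_tool", "body": {"plan": [[0,0,20,0,-1],[0,0,45,0,-1],[0,-10,75,0,-1],[0,-35,105,0,-1],[0,-65,140,0,-1],[0,-100,175,0,-1],[10,-135,205,0.05,0],[20,-165,235,0.12,1],[40,-190,260,0.2,1],[60,-215,280,0.28,1]]}}

```text
clock: 11.58
position: [0.4671, -0.1018, 0.329]
tool_rot: [-3.141, -0.002, 0.511]
force: [1.3, 0.6, -0.8]
grip_width: 0.0384
```

Run:
```python
from m import *
for n in("top","side"):
    im=bot.grab_frame(n); cv2.imwrite(f"pics/{n}8.png",im)
s=bot.observe();print(s["position"],s["tool_rot"],s["force"],s["qpos"].round(3),s["grip_width"])
bowl("side",cv2.imread("pics/side8.png"))
cv2.imwrite("pics/c8.png",np.hstack([cv2.imread("pics/top8.png")[:,:400],cv2.imread("pics/side8.png")[:,:400]]))
```

```text
[ 0.46925035 -0.10584442  0.33010439] [ 3.13776578 -0.00454224  0.50450147] [ 0.07295335  0.08791948 -0.85559312] [-0.786  0.35   1.164  1.872 -0.354  1.145 -0.562] 0.02297786230725723
side bowl px [182 181  23  12 114] ctr [0.5527 0.1225] rad 0.0941 hmean [0.4294 0.1045] far 0.1566 ang -171.7
```

View pics/c8.png

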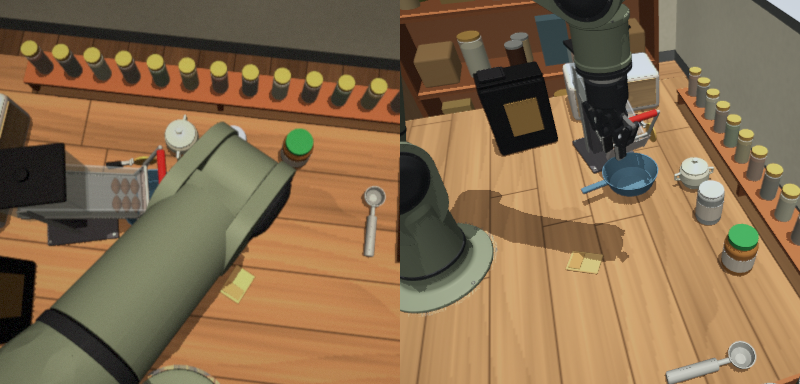

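Call:
{"method": "servo_tool", "body": {"plan": [[10,0,0,0.1,1],[20,5,0,0.22,1],[30,10,0,0.34,1],[45,15,0,0.46,1],[60,25,0,0.58,1],[75,35,0,0.7,1],[90,45,0,0.82,1],[100,55,0,0.94,1],[105,65,0,1.06,1],[105,70,0,1.18,1]], "squeeze": 40}}

```text
clock: 12.52
position: [0.5728, -0.0289, 0.3261]
tool_rot: [-3.141, 0.0, 1.694]
force: [0.4, -0.5, -1.2]
grip_width: 0.0
```

Run:
```python
from m import *
s=bot.observe();print(s["position"],s["tool_rot"],s["qpos"].round(3),s["grip_width"])
```

```text
[ 0.57280001 -0.02886089  0.32607766] [-3.14070459e+00  1.29820747e-05  1.69426537e+00] [-0.563  0.432  0.733  1.643 -0.306  1.187  0.364] 6.500147720880328e-06
```

Call:
{"method": "servo_tool", "body": {"plan": [[2,10,-10,0.05,1],[4,20,-22,0.107,1],[6,30,-36,0.107,1],[6,38,-48,0.107,1],[6,44,-56,0.107,1],[6,46,-58,0.107,1],[6,46,-58,0.107,1],[6,46,-58,0.107,1],[6,46,-58,0.107,1],[6,46,-58,0.107,1]]}}

```text
clock: 13.35
position: [0.5784, 0.0151, 0.2694]
tool_rot: [3.141, 0.0, 1.794]
force: [-0.5, -0.1, 0.0]
grip_width: 0.0003
```

Run:
```python
from m import *
for n in("top","side"):
    im=bot.grab_frame(n); cv2.imwrite(f"pics/{n}9.png",im)
cv2.imwrite("pics/wr9.png",bot.grab_frame("wrist"))
s=bot.observe();print(s["position"],s["tool_rot"],s["force"],s["qpos"].round(3))
im=cv2.imread("pics/side9.png")[0:230,130:330];im2=cv2.imread("pics/top9.png")[100:330,50:250]
cv2.imwrite("pics/c9.png",cv2.resize(np.hstack([im2,im]),None,fx=2,fy=2,interpolation=cv2.INTER_CUBIC))
```

```text
[0.57827746 0.01537036 0.26912693] [ 3.14117055e+00 -2.25694034e-05  1.79402064e+00] [-0.03391543 -0.07953574 -0.34492482] [-0.593  0.485  0.672  1.707 -0.338  1.067  0.411]
```

View pics/c9.png

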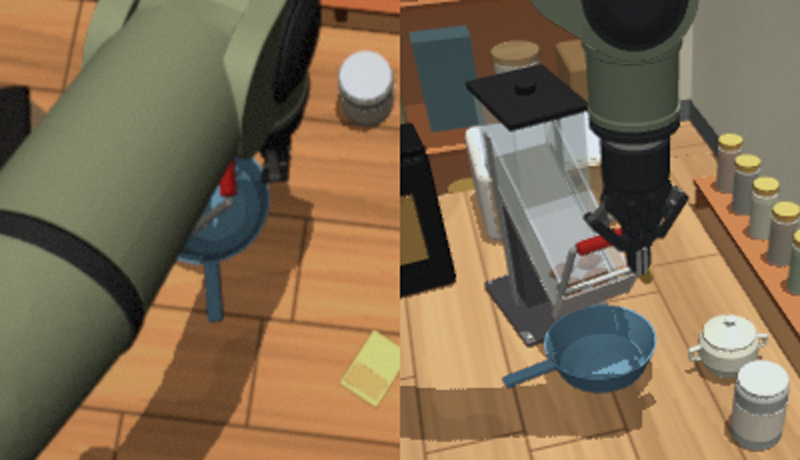

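View pics/wr9.png

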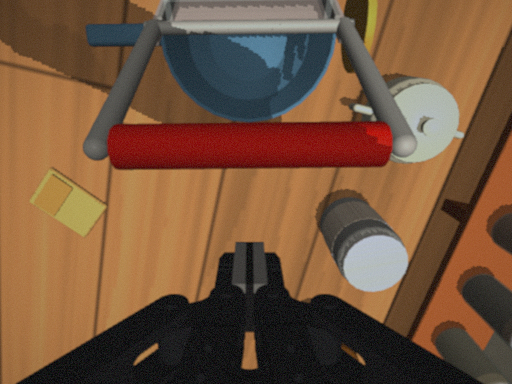

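Call:
{"method": "servo_tool", "body": {"plan": [[-4.6,19.5,-3,0,1],[-8,34,-3,0,1],[-11,47,-3,0,1],[-14,60,-3,0,1],[-17,72.5,-3,0,1],[-20,85,-3,0,1],[-22.5,96.5,-3,0,1],[-25,106,-3,0,1],[-26.5,113,-3,0,1],[-28,119,-3,0,1]]}}

```text
clock: 14.33
position: [0.5503, 0.134, 0.2658]
tool_rot: [3.141, 0.002, 1.794]
force: [3.9, -9.1, -5.6]
grip_width: -0.0002
```

Run:
```python
from m import *
for n in("top","side","wrist"):
    im=bot.grab_frame(n); cv2.imwrite(f"pics/{n}10.png",im)
s=bot.observe();print(s["position"],s["tool_rot"],s["force"],s["qpos"].round(3))
im=cv2.imread("pics/side10.png")[0:230,130:330];im2=cv2.imread("pics/wrist10.png")[:230,150:350]
cv2.imwrite("pics/c10.png",cv2.resize(np.hstack([im2,im]),None,fx=2,fy=2,interpolation=cv2.INTER_CUBIC))
```

```text
[0.55031367 0.13394429 0.26585124] [3.14150518e+00 1.49437166e-03 1.79410421e+00] [ 3.05489285 -6.34269946 -1.72468465] [-0.815  0.466  0.669  1.742 -0.326  1.047  0.191]
```

View pics/c10.png

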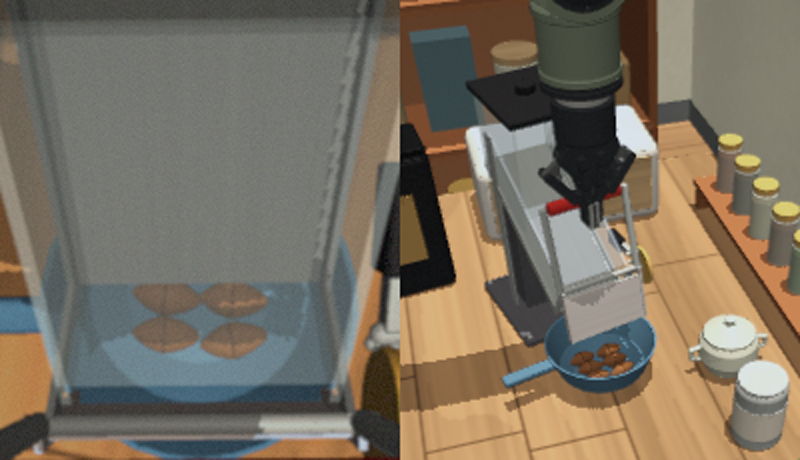

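View pics/wrist10.png

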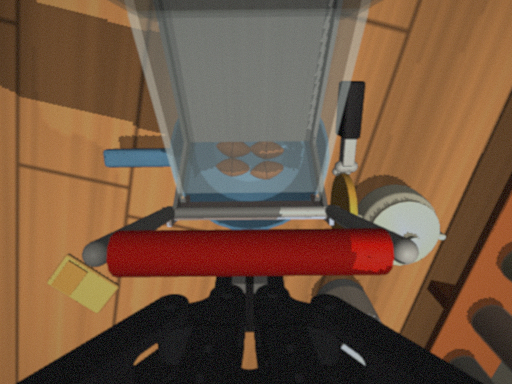

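Run:
```python
from m import *
sp=np.array([.5507,.1372]);xs=np.array([-.2284,.9736])
im=cv2.imread("pics/wrist10.png"); e,r,s,c=redends(im); print(e)
p=[plane("wrist",*a,.294) for a in e]; print(p,np.linalg.norm(p[0]-p[1]),[(a[:2]-sp)@xs for a in p])
im=cv2.imread("pics/side10.png"); e,r,s,c=redends(im); p=plane("side",*e[np.argmin([a[0] for a in e])],.294); print(e,p,(p[:2]-sp)@xs,(p[:2]-sp)@[-.9736,-.2284])
cv2.imwrite("pics/b10.png",cv2.resize(im[140:210,190:270],None,fx=8,fy=8,interpolation=cv2.INTER_CUBIC))
```

```text
(array([392.99423, 252.83499], dtype=float32), array([106.96173, 254.24402], dtype=float32))
[array([0.60137024, 0.16451074, 0.294     ]), array([0.49204815, 0.13901322, 0.294     ])] 0.11225615132180854 [np.float64(0.01501665542930344), np.float64(0.015161434868736001)]
(array([216.2156 , 100.38532], dtype=float32), array([203.73856, 104.12844], dtype=float32)) [0.4961051  0.14825302 0.294     ] 0.02323070063095043 0.0506290870289903
```

View pics/b10.png

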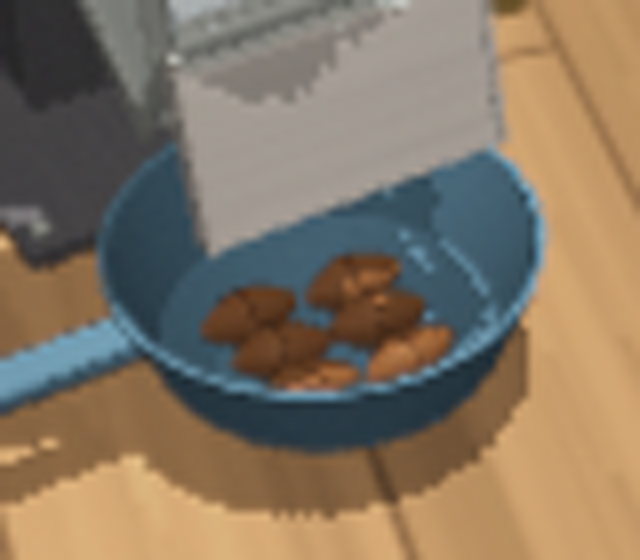

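Call:
{"method": "servo_tool", "body": {"plan": [[-0.2,1,0,0,1],[-0.5,2,0,0,1],[-0.7,3,0,0,1],[-0.7,3,0,0,1],[-0.7,3,0,0,1],[-0.7,3,0,0,1],[-0.7,3,0,0,1],[-0.7,3,0,0,1],[-0.7,3,0,0,1],[-0.7,3,0,0,1]]}}

```text
clock: 15.32
position: [0.5497, 0.1362, 0.2657]
tool_rot: [-3.141, 0.002, 1.793]
force: [3.8, -7.8, -5.5]
grip_width: 0.0004
```

Run:
```python
from m import *
im=bot.grab_frame("side"); cv2.imwrite("pics/side11.png",im); w=bot.grab_frame("wrist")
cv2.imwrite("pics/b11.png",cv2.resize(im[60:260,130:330],None,fx=3,fy=3,interpolation=cv2.INTER_CUBIC))
e,*_=redends(w); print([((plane("wrist",*a,.294)[:2]-[.5507,.1372])@[-.2284,.9736]).round(4) for a in e])
s=bot.observe();print(s["clock"],s["position"],s["force"])
```

```text
[np.float64(0.0177), np.float64(0.0176)]
15.4167 [0.54965736 0.13618449 0.26570308] [ 3.69150945 -7.38003235 -5.65641224]
```

View pics/b11.png

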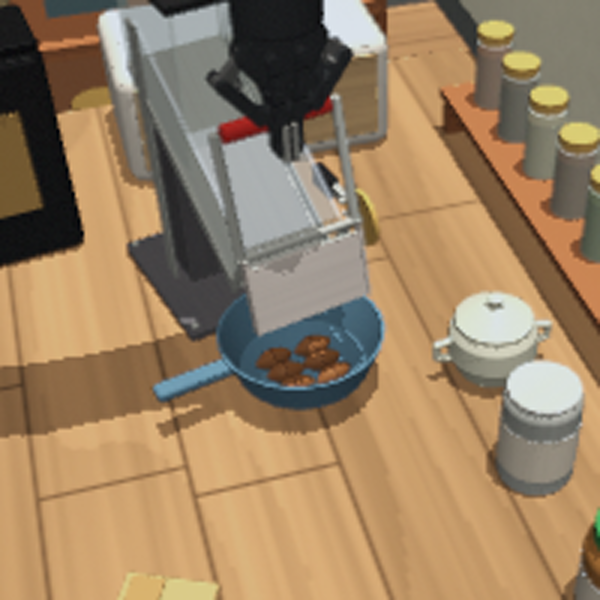

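Call:
{"method": "servo_tool", "body": {"plan": [[-0.2,1,0,0,1],[-0.5,2,0,0,1],[-0.7,3,0,0,1],[-0.7,3,0,0,1],[-0.7,3,0,0,1],[-0.7,3,0,0,1],[-0.7,3,0,0,1],[-0.7,3,0,0,1],[-0.7,3,0,0,1],[-0.7,3,0,0,1]]}}

```text
clock: 16.25
position: [0.5489, 0.139, 0.2656]
tool_rot: [-3.141, 0.002, 1.793]
force: [3.2, -10.1, -6.6]
grip_width: -0.0
```

Run:
```python
from m import *
w=bot.grab_frame("wrist"); e,*_=redends(w); print([((plane("wrist",*a,.294)[:2]-[.5507,.1372])@[-.2284,.9736]).round(4) for a in e])
s=bot.observe();print(s["clock"],s["position"],s["force"])
if np.linalg.norm(s["force"])<20: bot.job_done(); print("done")
```

```text
[np.float64(0.0213), np.float64(0.0211)]
16.3 [0.54888927 0.13906842 0.26562603] [ 2.79662258 -8.12959327 -6.47337021]
the job is handed in; nothing more can be done
done
```

I set the blue bowl under the spout and let go of it. I then pushed the red bar back past its click with the closed fingers and handed the job in at about 16 s, still holding it.

**Bowl:** Before release, the bowl's centre measured 2–4 mm from my estimate of the spout point. After release, an automatic check put it about 15 mm off. That fit came out too large (94 mm radius against 85 mm), so I did not trust it, and the bowl looked in place in the picture.

**Gate:** The wrist camera put the bar 21 mm past the spout. That is a joint angle of about 0.79 rad, with the stop at 0.85. The force on the tool was steady at about 11 N.

**Pecans and the rest:** The last side picture, taken just before the final 3 mm of push, showed all six pecans in the bowl and none on the counter. I touched none of the other pantry things, and those in view had not moved.

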